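# Flip a varnished clay tile with a cranked turner

## Task

Turn the varnished clay tile over with the turner: slide the turner's blade along the low deck and in under the tile's rim, push the tile along until it is pressed firmly home against the step of the raised block, then lever it up and flip it over the step so that it lies flat on the raised block with its foot up. Work by feel and never force it, because the clay chips and the wood dents under hard pushes; keep the tile low, never touch it with the hand, and leave everything else on the table where it is. Then lay the turner back on its rest, as it lay at the start.

Things in the scene. Friction and masses are not known exactly. Their poses are not given: they have to be found in the camera images.
- board: Wooden turning board, fixed, no side walls: plate 345 x 130 mm, top (low deck) 12 mm above the table, x from -175 to 170 mm. Clamped on it is a block, 130 mm wide, 135 long, 14 tall, square to it: its upright face (the step) looks to -x, 0 to 25 mm past the origin; where is not measured. Block top: 26 mm above the table, with a 10 x 10 mm lip at its far end. Origin on the table; x level, z up.
- tile_center (a point): Centre of the clay tile (0.10 to 0.17 kg): plate 100 x 100 x 7 mm with a square foot 56 x 56 x 5 mm amid one face. z points from foot to plain face. It starts foot down on the low deck, so a 5 mm high, 22 mm deep gap runs all round under its rim; its x points within 0.2 rad along the board's x, its edge is some 10 to 60 mm short of the step.
- turner_tip (a point): Middle of the front edge of the turner's blade (steel, flat, 60 x 60 x 2 mm, square front edge), at mid-thickness. x axis points forward along the blade, away from the handle; z up from the blade's upper face. At the start the blade lies flat on the table.
- turner_grip (a point): Where to hold the turner (0.12 kg): middle of its wooden handle, 120 mm behind and 53 mm above the blade's front edge; axes as turner_tip. The handle, parallel to the blade, is 100 mm long (x), 14 wide (y), 18 tall (z); a steep neck joins its front to the blade's rear. Its last 22 mm lie on the rest, 45 mm above the table; elsewhere it is free all round.
- rest_spot (a point): Where turner_grip is while the turner lies on its rest, 54 mm above the table; x axis as the turner's there. The rest is a fixed wooden block, 24 x 50 x 45 mm, centred 45 mm behind this point, with a 7 mm high cheek on each side of the handle, leaving a 26 mm wide notch.
- done_tile: A tile of the same kind, already turned over (foot up) on the table; leave it alone. Origin under its centre.
- bowl: Small steel bowl, 100 mm wide, 40 mm high; leave it alone. Origin under its centre.
- big_bowl: Steel bowl, 150 mm wide, 60 mm high; leave it alone. Origin under its centre.
- mug: White mug, 80 mm wide, 90 mm high; leave it alone. Origin under its centre.
Mind the look-alikes: they are no part of the job. What is meant by the part that bears rest_spot is not turquoise, and is the smaller of those in its own colour. What is shaped like the part that bears turner_tip but yellow is not meant.

How it is judged (in metres and radians):
On the way, in this order (a step that is already met when the one before it is completed fails the run):
1. the blade is in under the tile's rim and presses the tile, lying flat and square to the board, home against the step with over 3 N (x of turner_tip in the frame of tile_center above -0.045 m and z of turner_tip in the frame of tile_center below 0.001 m and contact force between turner and tile above 3 N and angle between the x axis of tile_center and the x axis of board, either way round below 0.06 rad and angle between tile_center's own z axis and vertical below 0.15 rad), for 0.1 s.
2. the turner levers the tile up past 55 degrees, its far edge still down at the step (angle between tile_center's own z axis and vertical above 0.96 rad and contact force between turner and tile above 0.05 N and height (world z) of tile_center below 0.095 m).
At the end, for the whole second after the job is handed in: The tile lies flat and still, foot up (within 0.1 rad), on the raised block (its centre 28 to 36 mm above the table) and within 40 mm of the board's middle line; the turner lies still with its handle on the rest, its grip point within 25 mm and its direction within 0.2 rad of where it lay (angle between tile_center's own z axis and vertical above 3.04 rad and y of tile_center in the frame of board between -0.04 and 0.04 m and z of tile_center in the frame of board between 0.028 and 0.036 m and linear speed of each of tile, turner below 0.02 m/s and distance between turner_grip and rest_spot below 0.025 m and angle between the x axis of turner_grip and the x axis of rest_spot, either way round below 0.2 rad and contact force between turner and rest above 0.02 N); the robot touches nothing.
It fails at once if the hand touches the tile (contact force between any of the fingers, the arm and tile above 0.3 N).
It fails at once if the turner pushes the tile with more than 25 N (chipped) (contact force between turner and tile above 25 N).
It fails at once if the turner presses the board with more than 25 N (dented) (contact force between turner and board above 25 N).
It fails at once if the tile is lifted or thrown high (its centre more than 110 mm above the table) (height (world z) of tile_center above 0.11 m).
It fails at once if another thing on the table is moved by more than 20 mm (distance of any of done_tile, bowl, big_bowl, mug from where it was at the start of the episode above 0.02 m).
It also fails if it takes over 72 s, if anything falls off the work surface, if the arm or the gripper's body presses on something with over 40 N, if the wrist force passes 120 N, or if a joint passes its speed limit or range.

## Robot

A 6-joint arm with a two-finger parallel gripper is mounted at the origin on the work surface. World frame = base frame: x ahead of the robot, y to its left, z up, the work surface at z = 0. Lengths are in m, angles in degrees, forces in N, time in s.
With the tool pointing down it reaches from about 0.375 to 0.75 m from the base axis. Payload 9 kg.
Tool frame: the origin (TCP) lies where the fingers leave the gripper's body, on its centre line; the fingertips stand 73 mm ahead of it and the grasp point (between the pads) lies 54 mm ahead of it (robot.tip_reach is the distance from the TCP to the fingertips, in m); z points along the fingers, y is the line along which they close (so a half turn about z gives the same grasp; the last joint's range is limited). The gripper opens to 85 mm and grips with 20 to 120 N. Pads are 22 mm wide; open, the fingers measure 114 mm over their backs; the gripper's body (76 mm by 85 mm) begins 54 mm behind the grasp point. The pads swing forward as they close: fully open they stand 13 mm farther back than shut.
Start: joints at [-84.609, 5.964, 5.575, 89.605, 0, 77.527], TCP at [0.184, -0.571, 0.304] pointing down, gripper open.
Joint ranges: [-171.21, 171.21], [-48.23, 106.86], [-62.78, 66.21], [-105.2, 120.99], [-86.42, 89.51], [-180, 180]. Speed limits (degrees/s): [127.2, 127.2, 147.25, 180, 180, 180].

## Interface

Orientations are given as [roll, pitch, yaw] about the fixed x, y, z axes, in that order (R = Rz(yaw) Ry(pitch) Rx(roll)).
In Python, from plant import robot gives the robot as it stands. Calls block until the motion is done:
- robot.move_pose(position, orientation): joint-space move of the TCP to a pose.
- robot.line_to(position, vel=0.15, rotation=None, guard=None): straight line of the TCP; rotation=None keeps the orientation; vel is the mean speed in m/s. With guard (N) it stops when the force on the tool has changed by that much, and returns True; else False.
- robot.goto_joints(angles): joint-space move.
- robot.set_gripper(opening): finger opening in m; the grip force is fixed at half the most; returns when the fingers have stopped.
- robot.pause(seconds).
- robot.ik(position, orientation): joint angles nearest the present ones, or None.
- robot.observe(): the state.
- robot.grab_frame(name): name is "scene" or "top" or "wrist"; returns the picture (480x640x3 uint8, blue, green, red); there is no depth.
- robot.get_calibration(name): a dict with "vertical_fov" (degrees; the focal length in pixels is half the picture's height over the tangent of half this angle, whatever the lens; pixels are square), "cx", "cy" (the principal point, pixels), "k1" (the pictures are not rectified: a ray, as slopes to the right and down, at radius r is drawn at 1 + k1 r^2 times it, then the intrinsics apply), "rvec" (rotation vector, rad) and "tvec" (3), from world to camera coordinates, as OpenCV has them. Camera axes: x right, y down, z forward; pixel columns grow to the right and rows downward; lengths in m; the calibration is good to about 2 mm. A picture is of the moment at which its call begins: read the wrist's pose just before it. get_calibration takes no time and is no camera call; for the wrist camera it gives the pose at the moment of the call.
A pose or a line that the arm cannot do raises robot.IKError and nothing moves.
- robot.job_done(): hands the job in; it is judged then, once.
The state is a dict: "time": time; "q": joint angles; "qvel": joint speeds; "joint_torque": joint torques, N m; "tool_pos": TCP position; "tcp_rot": TCP orientation; "ft_force": force on the tool from outside, world axes, zero at the start; "torque": the same for the moment, N m; "gripper_width": finger opening in m; "gripper_force": force on a finger pad.
Only numpy, scipy, OpenCV 4.12 (cv2) and the standard library are available. Lean on these libraries where they do the work, as an engineer would, in place of code of your own. Each camera call takes 0.05 s, during which the arm holds its last target. There are 200 camera calls.

## Working session

There is one attempt and no reset: what is moved stays moved. The work goes in short steps, each a Python script; the robot and the scene stay as the last script left them, time stands still between calls to the robot, and variables do not carry over. Pictures are saved under pics/ and viewed, at most 10 in all, crops included, and the job is handed in when it is done.

```bash
ls; mkdir -p pics; python3 - <<'E'
from plant import robot
import cv2
for n in ("scene","top"):
    cv2.imwrite(f"pics/{n}0.png",robot.grab_frame(n)); print(n,robot.get_calibration(n))
o=robot.observe(); print(o)
E
```

```text
pics
scene {'vertical_fov': 53.268080961741006, 'cx': 330.1794927299753, 'cy': 237.42422842220665, 'k1': -0.02305172086168915, 'rvec': array([ 1.41548646,  2.17466115, -0.86771385]), 'tvec': array([ 0.18640683, -0.25667063,  1.68446557])}
top {'vertical_fov': 53.30331844415107, 'cx': 324.609348622053, 'cy': 242.19118207503462, 'k1': 0.01513820494011841, 'rvec': array([ 2.19319744, -2.14155789,  0.0873876 ]), 'tvec': array([0.00364174, 0.48157341, 1.03654107])}
{'time': 0.1, 'q': array([-8.46076654e+01,  5.99611699e+00,  5.53460856e+00,  8.96059479e+01,
        1.24592208e-03,  7.75258319e+01]), 'qvel': array([ 0.02279925, -0.09962847,  0.10062169, -0.02297619, -0.09814259,
        0.1420814 ]), 'joint_torque': array([ 6.31246847e-03, -5.58204997e+01,  5.04722357e+01,  1.28724606e-02,
       -2.64425307e-04, -2.62738575e-05]), 'tool_pos': array([ 0.18406581, -0.57085555,  0.30322036]), 'tcp_rot': array([-1.79934405e+02, -1.57870421e-02,  1.78664929e+01]), 'ft_force': array([-0.0833928 , -0.5482179 ,  0.25640988]), 'torque': array([ 0.0046347 , -0.01127515, -0.00217938]), 'gripper_force': 0.0, 'gripper_width': 0.08556236968917517}
```

View pics/top0.png

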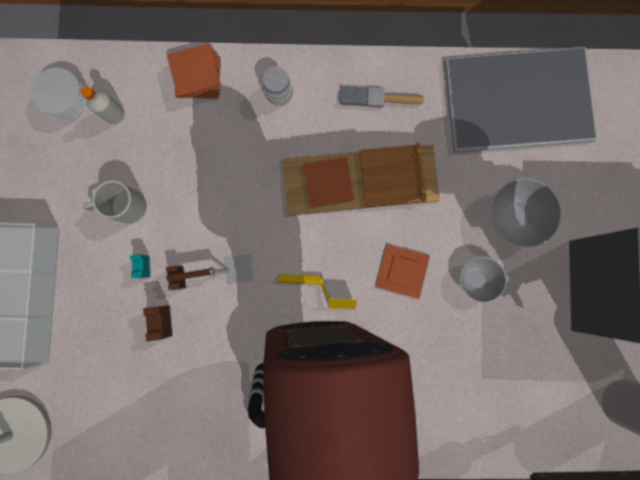

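View pics/scene0.png

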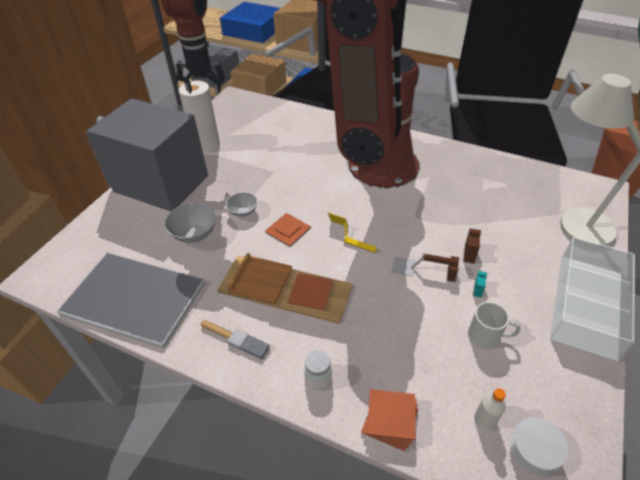

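Top view: the board spans about (283,157)–(438,205), with the tile at (328,182) and the block at (392,176). The turner lies with its blade at (240,268) and its handle on the small brown rest at (176,277). The larger brown rest at (157,323), the turquoise one and the yellow turner are decoys.

```bash
cat > h.py <<'E'
import numpy as np, cv2
from scipy.spatial.transform import Rotation as R
from plant import robot
def px2w(cal,uv,z,h=480):
    uv=np.atleast_2d(np.array(uv,float)); f=h/2/np.tan(np.radians(cal["vertical_fov"])/2)
    d=(uv-[cal["cx"],cal["cy"]])/f; s=d.copy()
    for _ in range(10): s=d/(1+cal["k1"]*(s**2).sum(1,keepdims=True))
    M=R.from_rotvec(np.ravel(cal["rvec"])).as_matrix(); c=-M.T@np.ravel(cal["tvec"])
    r=np.c_[s,np.ones(len(s))]@M
    return c+r*((z-c[2])/r[:,2])[:,None]
E
python3 - <<'E'
from h import *
I=cv2.imread("pics/top0.png")
cv2.imwrite("pics/c1.png",cv2.resize(I[140:220,275:445],None,fx=4.7,fy=4.7,interpolation=cv2.INTER_CUBIC))
cal=robot.get_calibration("top")
p=[[283,157],[436,146],[438,205],[287,214],[328,182],[176,277],[212,272],[240,268],[405,270],[392,176]]
print(px2w(cal,p,0.01).round(3))
c=robot.get_calibration("wrist");M=R.from_rotvec(c["rvec"]).as_matrix();o=robot.observe();T=R.from_euler('xyz',o["tcp_rot"],degrees=True).as_matrix()
print("wristcam in tcp",T.T@(-M.T@c["tvec"]-o["tool_pos"]),(T.T@M.T).round(3),c)
E
```

```text
[[ 0.675  0.115  0.01 ]
 [ 0.708 -0.233  0.01 ]
 [ 0.572 -0.238  0.01 ]
 [ 0.544  0.102  0.01 ]
 [ 0.62   0.011  0.01 ]
 [ 0.397  0.345  0.01 ]
 [ 0.41   0.265  0.01 ]
 [ 0.42   0.203  0.01 ]
 [ 0.425 -0.165  0.01 ]
 [ 0.637 -0.134  0.01 ]]
wristcam in tcp [ 0.0650407  -0.00045591 -0.07044059] [[ 0.    -0.966 -0.257]
 [ 1.     0.001 -0.   ]
 [ 0.001 -0.257  0.966]] {'vertical_fov': 69.83786559470595, 'cx': 319.518969823467, 'cy': 237.7656124103217, 'k1': -0.0006687379607029114, 'rvec': array([-2.36400704,  1.7206721 ,  0.22698746]), 'tvec': array([-0.5987891 , -0.03363393,  0.37881027])}
```

View pics/c1.png

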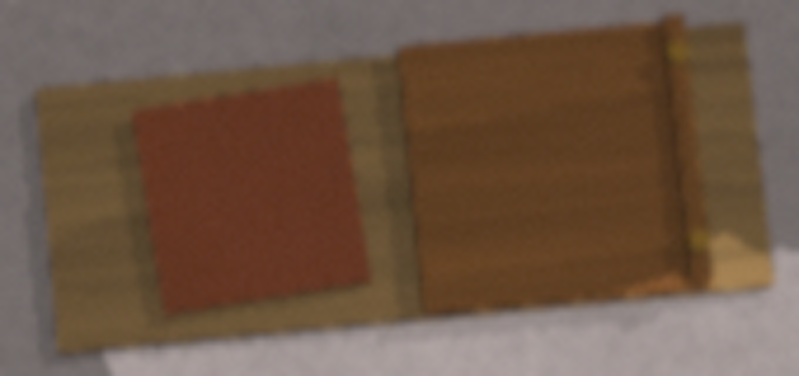

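The crop shows the low deck on the left and the tile with corners near (133,112), (337,80), (370,282) and (167,312). The step's top edge runs from (402,48) to (422,311), and the lip is on the right. Next I'll compute these positions and check IK along the planned path.

```bash
cat >> h.py <<'E'
GR=np.array([-.120,0,.053])   # grip in tip frame
def tcp(tip,psi,th,al,flip=True,g=None):
    """tip position; psi heading deg; th nose-down deg; al forward tilt of tool deg -> TCP pos, rpy"""
    T=R.from_euler('zy',[0,0]) 
    T=R.from_euler('ZY',[psi,th],degrees=True)
    a=np.radians(al); z=np.array([np.sin(a),0,-np.cos(a)]); y=np.array([0,-1. if flip else 1.,0])
    L=R.from_matrix(np.c_[np.cross(y,z),y,z])
    p=np.array(tip)+T.apply((GR if g is None else g)-.054*z)
    return p,(T*L).as_euler('xyz',degrees=True)
E
python3 - <<'E' 2>/dev/null
from h import *
cal=robot.get_calibration("top")
k=lambda p:np.array(p)/4.7+[275,140]
def show(n,p,z):
    w=px2w(cal,p,z)[:,:2]; d=w[1]-w[0]; print(n,w.round(4).tolist(),np.degrees(np.arctan2(d[1],d[0])).round(1)); return w
t=show("tile",k([[133,112],[337,80],[370,282],[167,312]]),.024); print(t.mean(0))
show("step",k([[402,48],[422,311]]),.026)
show("board far",k([[37,88],[400,58]]),.012); show("board near",k([[58,352],[420,313]]),.012)
show("left",k([[37,88],[58,352]]),.012)
for fl in (True,False):
  for al in (0,20,30,45,60):
    r=[]
    def t(*a):
        q=robot.ik(*tcp(*a,al,fl)); r.append('X' if q is None else ",".join(f"{v:.0f}" for v in q))
    t([.42,.19,.001],-81,0); t([.62,.09,.014],-84.6,0); t([.62,0,.014],-84.6,0)
    P=np.array([.625,-.07]);u=np.array([np.cos(np.radians(-84.6)),np.sin(np.radians(-84.6))])
    for th in (30,60,90,110):
        s=np.radians(th); d=-.007*np.sin(s)-.079*np.cos(s); t([*(P+u*d),.012+.079*np.sin(s)],-84.6,th)
    print(fl,al," | ".join(r))
E
```

```text
tile [[0.6569, 0.0673], [0.6745, -0.0299], [0.5771, -0.0475], [0.5606, 0.0484]] -79.7
[0.61726797 0.00958725]
step [[0.6902, -0.0605], [0.5634, -0.0722]] -174.7
board far [[0.6708, 0.1148], [0.6893, -0.0604]] -84.0
board near [[0.5421, 0.1006], [0.5648, -0.0722]] -82.5
left [[0.6708, 0.1148], [0.5421, 0.1006]] -173.7
True 0 23,-7,-28,69,0,-76 | 7,16,-2,72,0,-88 | -1,12,-7,71,0,-96 | -18,17,4,90,27,-116 | X | X | X
True 20 33,7,-16,76,-18,-65 | 16,23,5,75,-20,-79 | 8,16,-4,71,-20,-87 | -9,10,-0,82,10,-105 | -28,28,20,106,32,-131 | X | X
True 30 37,15,-9,81,-26,-58 | 20,29,10,79,-29,-74 | 12,20,-1,72,-30,-82 | -5,9,-1,80,0,-100 | -25,22,15,100,26,-124 | X | X
True 45 42,30,3,91,-36,-47 | 24,40,20,87,-42,-64 | 17,30,5,77,-44,-73 | 2,10,-1,78,-15,-93 | -19,14,9,92,14,-116 | -36,44,38,118,32,-142 | X
True 60 45,47,17,106,-44,-34 | 28,56,34,102,-53,-51 | 21,42,15,88,-56,-61 | 9,14,1,79,-30,-86 | -13,9,5,86,0,-108 | -33,31,27,105,23,-132 | X
False 0 23,-7,-28,69,0,104 | 7,16,-2,72,0,92 | -1,12,-7,71,0,84 | -18,17,4,90,27,64 | X | X | X
False 20 33,7,-16,76,-18,115 | 16,23,5,75,-20,101 | 8,16,-4,71,-20,93 | -9,10,-0,82,10,75 | -28,28,20,106,32,49 | X | X
False 30 37,15,-9,81,-26,122 | 20,29,10,79,-29,106 | 12,20,-1,72,-30,98 | -5,9,-1,80,0,80 | -25,22,15,100,26,56 | X | X
False 45 42,30,3,91,-36,133 | 24,40,20,87,-42,116 | 17,30,5,77,-44,107 | 2,10,-1,78,-15,87 | -19,14,9,92,14,64 | -36,44,38,118,32,38 | X
False 60 45,47,17,106,-44,146 | 28,56,34,102,-53,129 | 21,42,15,88,-56,119 | 9,14,1,79,-30,94 | -13,9,5,86,0,72 | -33,31,27,105,23,48 | X
```

```bash
python3 - <<'E' 2>&1 | tail -40
from h import *
P=np.array([.627,-.0663]);h=np.radians(-84);u=np.array([np.cos(h),np.sin(h)])
for off in (.0,.015,.025):
 for al in (50,55,60,65):
    r=[]; g=GR+[off,0,0]
    for th,e in ((80,0),(85,0),(90,0),(90,.02),(95,.02),(100,.02),(105,.03)):
        s=np.radians(th); d=-.007*np.sin(s)-.079*np.cos(s)+e
        q=robot.ik(*tcp([*(P+u*d),.012+.079*np.sin(s)],-84,th,al,True,g)); r.append('X' if q is None else f"{q[3]:.0f}")
    print(off,al,r)
p,o=[.39,.27,.33],[180,0,-81]
robot.move_pose(p,o); robot.pause(.3)
cal=robot.get_calibration("wrist"); cv2.imwrite("pics/w1.png",robot.grab_frame("wrist")); np.save("w1.npy",cal,allow_pickle=True)
print(robot.observe()["time"],robot.observe()["tool_pos"])
E
```

```text
0.0 50 ['104', '109', '114', '115', 'X', 'X', 'X']
0.0 55 ['101', '105', '109', '111', '116', 'X', 'X']
0.0 60 ['97', '101', '105', '107', '111', '117', 'X']
0.0 65 ['94', '98', '102', '103', '107', '112', '119']
0.015 50 ['103', '107', '112', '114', '119', 'X', 'X']
0.015 55 ['99', '103', '108', '109', '114', '120', 'X']
0.015 60 ['96', '100', '104', '105', '110', '115', 'X']
0.015 65 ['93', '96', '100', '101', '105', '110', '117']
0.025 50 ['102', '106', '111', '113', '118', 'X', 'X']
0.025 55 ['98', '102', '107', '108', '113', '119', 'X']
0.025 60 ['95', '99', '103', '104', '109', '114', '121']
0.025 65 ['92', '95', '99', '100', '104', '109', '115']
3.4917 [0.39009257 0.26987818 0.32997191]
```

View pics/w1.png

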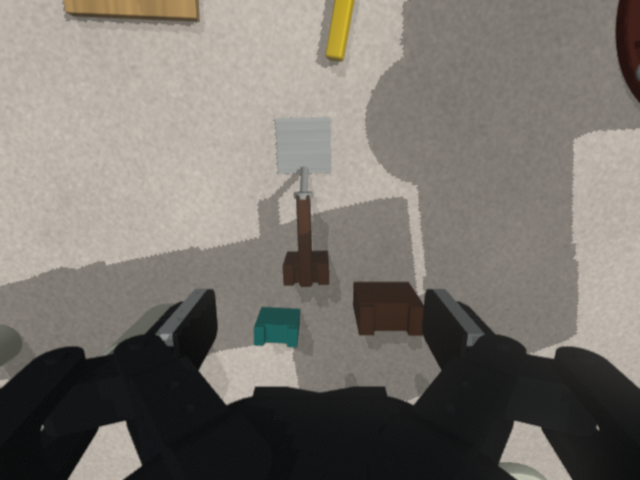

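Wrist view: the blade's front edge runs (276,118)–(330,117) and its rear edge (278,173)–(330,174). The handle top runs from (303,197) to (305,285), lying in the small brown rest.

```bash
python3 - <<'E' 2>&1
from h import *
cal=np.load("w1.npy",allow_pickle=True).item()
b=px2w(cal,[[276,118],[330,117],[278,173],[330,174]],.002); hd=px2w(cal,[[303.5,197],[305,285]],.063)
f=b[:2].mean(0); rr=b[2:].mean(0); print(f,rr,hd)
ang=lambda d:np.degrees(np.arctan2(d[1],d[0]))
psi=ang(f-hd[1]); print(ang(f-rr),ang(hd[0]-hd[1]),psi,np.linalg.norm(f-rr),np.linalg.norm(hd[0]-hd[1]))
u=np.array([np.cos(np.radians(psi)),np.sin(np.radians(psi)),0])
c=(hd[0]+hd[1])/2; print("grip from tip",f-.12*u,"from handle",c)
tip=((f-.12*u)+c)/2+.12*u; tip[2]=.001; print("tip",tip)
al=60; g=GR+[.015,0,0]; np.save("grasp.npy",[*tip,psi])
zt=R.from_euler('z',psi,degrees=True).apply([np.sin(np.radians(al)),0,-np.cos(np.radians(al))])
p,o=tcp(tip,psi,0,al,True,g)
robot.set_gripper(.045)
robot.move_pose(p-.08*zt+[0,0,.06],o); robot.line_to(p-.08*zt); robot.pause(.1)
print(robot.observe()["tool_pos"]-(p-.08*zt),robot.observe()["ft_force"],robot.observe()["time"])
cv2.imwrite("pics/s1.png",robot.grab_frame("wrist"))
E
```

```text
[0.42296205 0.17934884 0.002     ] [0.41308269 0.23911691 0.002     ] [[0.40826428 0.2566718  0.063     ]
 [0.39324058 0.34863296 0.063     ]]
-80.61416839006223 -80.72154829972078 -80.04198456661605 0.06057907303883956 0.09318028971214404
grip from tip [0.40221087 0.29754101 0.002     ] from handle [0.40075243 0.30265238 0.063     ]
tip [0.42223283 0.18190452 0.001     ]
[0.00046159 0.0002675  0.00143271] [-0.11099382 -0.36314635  0.41155432] 5.9917
```

View pics/s1.png

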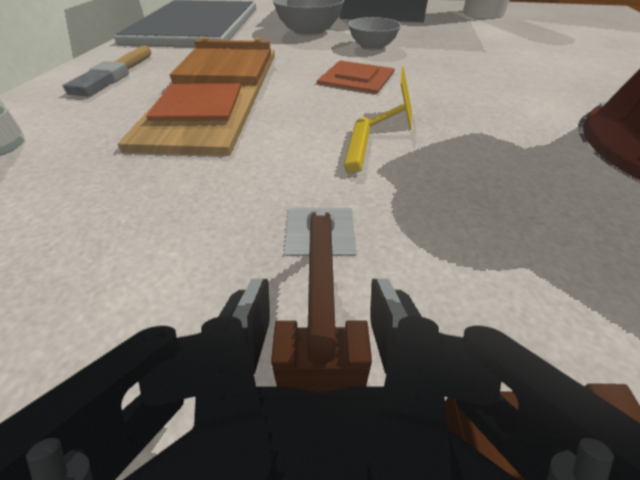

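The open fingers straddle the handle just ahead of the rest notch, so I'll grasp now and lift a little.

```bash
cat >> h.py <<'E'
def pose():
    o=robot.observe(); return np.array(o["tool_pos"]),R.from_euler('xyz',o["tcp_rot"],degrees=True)
def T4(p,r): M=np.eye(4); M[:3,:3]=r.as_matrix(); M[:3,3]=p; return M
def tool_for(tip,psi,th):
    """TCP target so that turner_tip is at tip, heading psi, nose-down th"""
    M=T4(np.array(tip),R.from_euler('ZY',[psi,th],degrees=True))@np.linalg.inv(np.load("K.npy"))
    return M[:3,3],R.from_matrix(M[:3,:3]).as_euler('xyz',degrees=True)
def tipnow():
    M=T4(*pose())@np.load("K.npy"); e=R.from_matrix(M[:3,:3]).as_euler('ZYX',degrees=True); return M[:3,3],e
def st(m=""):
    o=robot.observe(); t,e=tipnow(); print(m,"t%.2f"%o["time"],"tip",t.round(4),"zyx",e.round(2),"F",o["ft_force"].round(2),"Tq",o["torque"].round(2),"w%.4f"%o["gripper_width"])
E
python3 - <<'E' 2>&1
from h import *
psi=-80.6; tip=np.array([.4217,.1818,.001]); al=60; g=GR+[.015,0,0]
p,o=tcp(tip,psi,0,al,True,g)
print(robot.line_to(p,vel=.1,rotation=o,guard=8)); robot.pause(.1)
a,_=pose(); print("err",a-p,robot.observe()["ft_force"])
robot.set_gripper(0); robot.pause(.2)
P,r=pose(); print("after",P-p,robot.observe())
K=np.linalg.inv(T4(P,r))@T4(tip,R.from_euler('Z',psi,degrees=True)); np.save("K.npy",K); np.save("home.npy",[*P,*r.as_euler('xyz',degrees=True)])
st("gripped")
robot.line_to(P+[0,0,.05],vel=.1); robot.pause(.2); st("lifted")
cv2.imwrite("pics/s2.png",robot.grab_frame("wrist")); np.save("w2.npy",robot.get_calibration("wrist"),allow_pickle=True)
E
```

```text
False
err [4.61997689e-05 5.88690928e-04 3.24531447e-04] [0.10897695 0.01552765 0.38229251]
after [6.56508136e-05 1.04739184e-04 1.23086126e-04] {'time': 7.675, 'q': array([ 43.78764504,  43.29979886,  12.13623345, 103.18667139,
       -45.62372549, -36.1552022 ]), 'qvel': array([ 0.01765265, -0.06670794,  0.01868627, -0.03836818,  0.04842854,
        0.07777951]), 'joint_torque': array([-7.30283037e-01, -7.19795823e+01,  3.71494174e+01,  7.00750709e+00,
       -1.78773154e+00,  1.38291178e-02]), 'tool_pos': array([0.39697843, 0.33163223, 0.08112309]), 'tcp_rot': array([-179.96953126,  -59.9931329 ,  -80.61912896]), 'ft_force': array([-0.4579082 ,  2.11107385,  1.3297448 ]), 'torque': array([0.74313342, 0.1479504 , 0.02742386]), 'gripper_force': 58.62157344818115, 'gripper_width': 0.01352571815955032}
gripped t7.67 tip [0.4217 0.1818 0.001 ] zyx [-80.6   0.    0. ] F [-0.46  2.11  1.33] Tq [0.74 0.15 0.03] w0.0135
lifted t8.53 tip [0.4214 0.1815 0.0505] zyx [-8.061e+01 -4.000e-02 -7.000e-02] F [ 0.46 -0.12 -1.46] Tq [1.03 0.2  0.  ] w0.0133
```

View pics/s2.png

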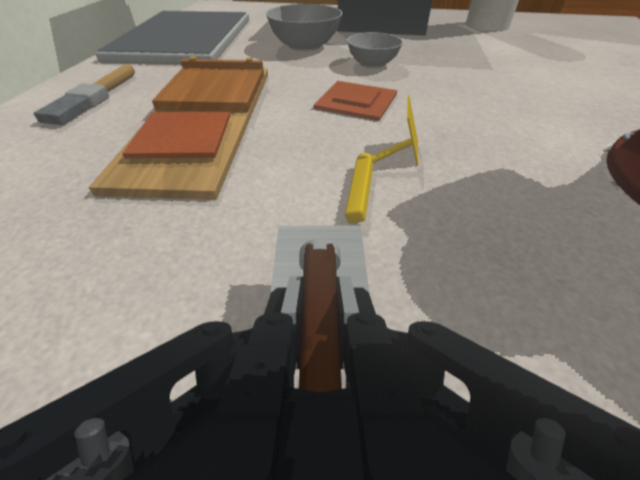

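Turner held straight, blade at (278–365, 225–290). Now I'll go to the low deck behind the tile and feel for the deck.

```bash
cat >> h.py <<'E'
PSI=-84.0; U=np.array([np.cos(np.radians(PSI)),np.sin(np.radians(PSI)),0]); N=np.array([-U[1],U[0],0]); O=np.array([.6247,-.0663,0])
def go(x,z,th=0,y=0,vel=.1,guard=None,psi=PSI):
    p,o=tool_for(O+x*U+y*N+[0,0,z],psi,th); return robot.line_to(p,vel=vel,rotation=o,guard=guard)
def b(m=""):
    t,e=tipnow(); d=t-O; F=robot.observe()["ft_force"]; print(m,"t%.2f"%robot.observe()["time"],"x%.4f y%.4f z%.4f"%(d@U,d@N,t[2]),"e",e.round(2),"Fx%.2f Fy%.2f Fz%.2f"%(F@U,F@N,F[2]))
E
python3 - <<'E' 2>&1
from h import *
t,_=tipnow(); p,o=tool_for(t+[0,0,.03],-80.6,0); robot.line_to(p,vel=.15)
go(-.155,.07,vel=.2); go(-.145,.022,vel=.1); robot.pause(.3); b("above")
print(go(-.145,.010,vel=.015,guard=2.5)); b("deck")
robot.pause(.2); b("deck")
cal=robot.get_calibration("wrist"); I=robot.grab_frame("wrist"); np.save("w3.npy",cal,allow_pickle=True)
cv2.imwrite("pics/w3.png",cv2.resize(I,(800,600)))
E
```

```text
above t11.10 x-0.1452 y0.0003 z0.0225 e [-8.399e+01  2.000e-02  5.000e-02] Fx-0.07 Fy0.95 Fz-1.63
True
deck t11.71 x-0.1449 y-0.0001 z0.0127 e [-8.396e+01 -6.000e-02 -3.000e-02] Fx-1.00 Fy0.74 Fz4.06
deck t11.91 x-0.1449 y-0.0001 z0.0127 e [-8.397e+01 -4.000e-02 -2.000e-02] Fx-2.82 Fy1.14 Fz5.14
```

View pics/w3.png

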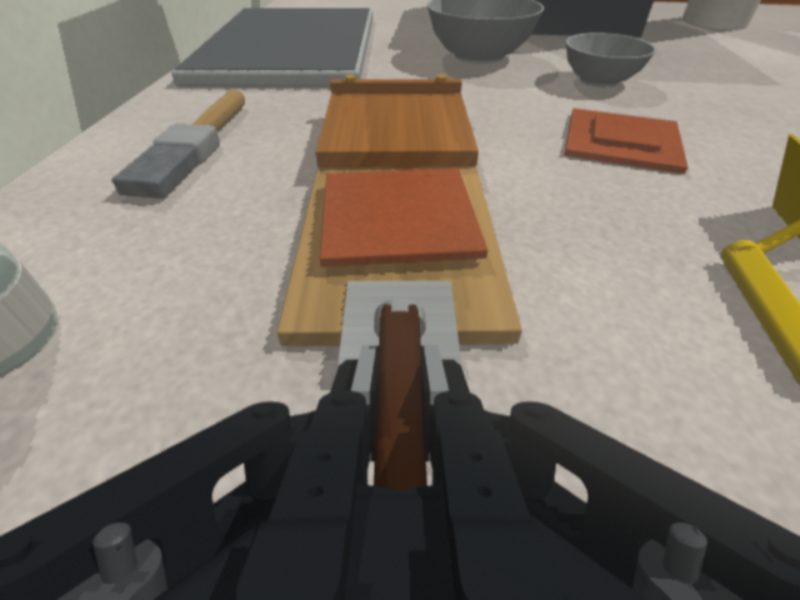

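The blade is centred on and aligned with the board, and the tile sits slightly turned at (322–485, 170–262). Next I slide in under the rim by feel and push the tile home.

```bash
python3 - <<'E' 2>&1
from h import *
go(-.145,.0137,vel=.02); robot.pause(.2); b("raised")
go(-.118,.0137,vel=.04); b("under rim")
for x in (-.108,-.100,-.092,-.085):
    if go(x,.0137,vel=.03,guard=4): b("guard"); break
    b()
else:
    print(go(-.060,.0137,vel=.012,guard=4))
robot.pause(.2); b("home?")
E
```

```text
raised t12.41 x-0.1449 y-0.0003 z0.0133 e [-8.402e+01  0.000e+00 -4.000e-02] Fx0.06 Fy0.03 Fz-0.96
under rim t13.23 x-0.1181 y-0.0000 z0.0138 e [-8.4e+01  1.0e-02  1.0e-02] Fx0.44 Fy-0.05 Fz-0.61
 t13.72 x-0.1078 y-0.0001 z0.0137 e [-84.02  -0.    -0.  ] Fx1.22 Fy0.57 Fz-0.84
 t14.13 x-0.0997 y-0.0001 z0.0137 e [-8.402e+01 -0.000e+00 -1.000e-02] Fx0.60 Fy0.29 Fz-1.09
 t14.55 x-0.0917 y-0.0001 z0.0137 e [-84.02  -0.    -0.  ] Fx0.17 Fy0.18 Fz-0.97
 t14.93 x-0.0847 y-0.0001 z0.0137 e [-84.02  -0.    -0.  ] Fx0.18 Fy0.20 Fz-2.12
True
home? t15.61 x-0.0842 y-0.0003 z0.0130 e [-8.397e+01 -0.000e+00 -5.000e-02] Fx-3.00 Fy1.25 Fz3.41
```

```bash
python3 - <<'E' 2>&1
from h import *
b(); I=robot.grab_frame("wrist")[110:260,200:440]
J=robot.grab_frame("top")[140:220,275:445]
A=cv2.resize(I,(800,500),interpolation=cv2.INTER_CUBIC)[:330]; B=cv2.resize(J,(574,270),interpolation=cv2.INTER_CUBIC)
C=np.zeros((600,800,3),np.uint8); C[:330]=A; C[330:,:574]=B; cv2.imwrite("pics/p4.png",C)
E
```

```text
t15.61 x-0.0842 y-0.0003 z0.0130 e [-8.397e+01 -0.000e+00 -5.000e-02] Fx-3.00 Fy1.25 Fz3.41
```

View pics/p4.png

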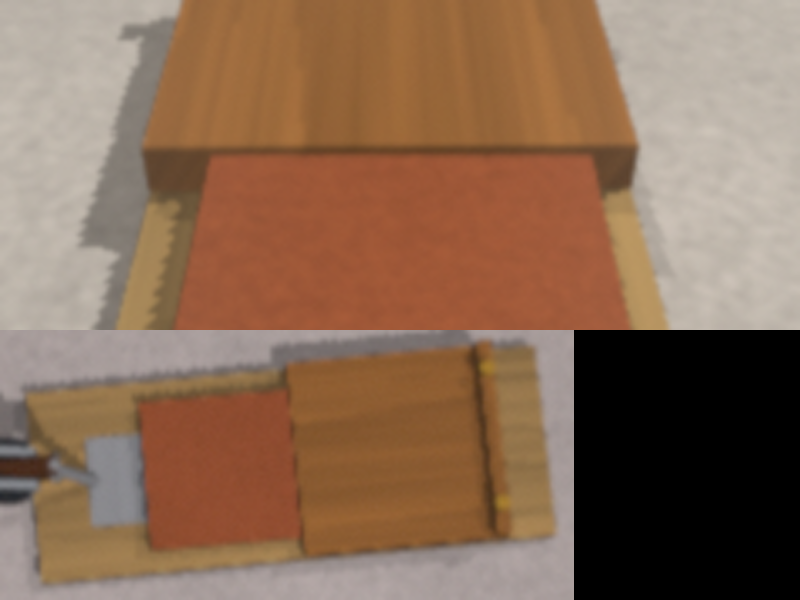

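The tile is square and flush against the step. I'll press a bit more firmly, back off 1.5 mm, and then lever up along the pivot arc.

```bash
cat >> h.py <<'E'
def arc(th,S,s=.0795,dx=0):
    t=np.radians(th); Lz=.012+max(0,.005*np.cos(t)-.022*np.sin(t)); Lx=S-.007*np.sin(t)
    return Lx-s*np.cos(t)-.001*np.sin(t)+dx, Lz+s*np.sin(t)-.001*np.cos(t)
E
python3 - <<'E' 2>&1
from h import *
F0=.2
for i in range(10):
    go(-.0835+.0006*i,.0142,vel=.01); robot.pause(.08); F=robot.observe()["ft_force"]
    if F@U<-8: break
b("pressed %d"%i); robot.pause(.25); b("pressed")
t,_=tipnow(); S=(t-O)@U+.078-.0003; print("S",S); np.save("S.npy",S)
go(S-.0795,.0140,vel=.01); robot.pause(.1); b("eased")
for th in (0,4,8,13,18,24,30):
    x,z=arc(th,S); 
    if go(x,z,th,vel=.05,guard=8): b("GUARD"); break
    b(th)
E
```

```text
pressed 1 t16.45 x-0.0837 y-0.0005 z0.0135 e [-8.399e+01  8.000e-02 -5.000e-02] Fx-8.86 Fy-1.64 Fz0.47
pressed t16.70 x-0.0837 y-0.0005 z0.0135 e [-8.399e+01  8.000e-02 -5.000e-02] Fx-8.86 Fy-1.87 Fz2.06
S -0.0059935614116552235
eased t17.21 x-0.0852 y-0.0001 z0.0139 e [-8.402e+01 -1.000e-02 -1.000e-02] Fx-1.09 Fy-0.85 Fz-1.61
0 t17.46 x-0.0855 y0.0000 z0.0161 e [-8.401e+01  1.000e-02  1.000e-02] Fx-0.38 Fy0.21 Fz-1.65
4 t17.92 x-0.0858 y0.0000 z0.0203 e [-8.402e+01  3.980e+00  5.000e-02] Fx-0.22 Fy0.22 Fz-1.82
8 t18.38 x-0.0857 y-0.0002 z0.0238 e [-84.02   7.96  -0.  ] Fx-0.27 Fy-0.38 Fz-1.89
13 t18.92 x-0.0852 y-0.0002 z0.0287 e [-8.402e+01  1.296e+01 -1.000e-02] Fx-0.34 Fy1.00 Fz-0.64
18 t19.48 x-0.0840 y-0.0001 z0.0355 e [-84.01  17.98   0.  ] Fx-1.34 Fy-0.20 Fz-2.10
24 t20.13 x-0.0819 y-0.0002 z0.0432 e [-8.401e+01  2.398e+01 -1.000e-02] Fx-0.05 Fy0.39 Fz-1.81
30 t20.78 x-0.0789 y-0.0001 z0.0507 e [-8.401e+01  2.998e+01 -1.000e-02] Fx0.14 Fy0.69 Fz-1.94
```

Levering goes smoothly, so I'll continue to about 84°, with a guard.

```bash
python3 - <<'E' 2>&1
from h import *
S=float(np.load("S.npy"))
for th in (36,42,48,54,60,66,72,78):
    x,z=arc(th,S,dx=.001*np.sin(np.radians(th)))
    if go(x,z,th,vel=.07,guard=8): b("GUARD"); break
    b(th)
robot.pause(.1); b()
I=robot.grab_frame("scene")[220:340,200:370]; cv2.imwrite("pics/p5.png",cv2.resize(I,(800,565),interpolation=cv2.INTER_CUBIC))
E
```

```text
36 t21.30 x-0.0744 y-0.0002 z0.0577 e [-8.403e+01  3.596e+01 -2.000e-02] Fx-0.47 Fy1.13 Fz-2.49
42 t21.81 x-0.0699 y-0.0001 z0.0641 e [-8.402e+01  4.196e+01 -2.000e-02] Fx-1.72 Fy0.69 Fz-1.00
48 t22.32 x-0.0647 y-0.0001 z0.0701 e [-8.402e+01  4.796e+01 -3.000e-02] Fx-0.89 Fy0.05 Fz-1.26
54 t22.82 x-0.0588 y-0.0001 z0.0756 e [-8.402e+01  5.397e+01 -3.000e-02] Fx-3.28 Fy-1.12 Fz0.33
60 t23.33 x-0.0522 y-0.0000 z0.0804 e [-8.400e+01  5.998e+01 -1.000e-02] Fx-3.74 Fy-0.19 Fz3.94
66 t23.84 x-0.0447 y0.0002 z0.0844 e [-8.397e+01  6.601e+01  4.000e-02] Fx-3.46 Fy-0.41 Fz3.82
72 t24.35 x-0.0368 y0.0002 z0.0875 e [-83.94  72.04   0.09] Fx-2.64 Fy0.42 Fz4.38
78 t24.87 x-0.0287 y0.0003 z0.0897 e [-83.88  78.07   0.16] Fx-0.72 Fy-0.41 Fz5.14
 t24.97 x-0.0290 y0.0002 z0.0897 e [-83.86  78.04   0.16] Fx-0.72 Fy0.84 Fz4.03
```

View pics/p5.png

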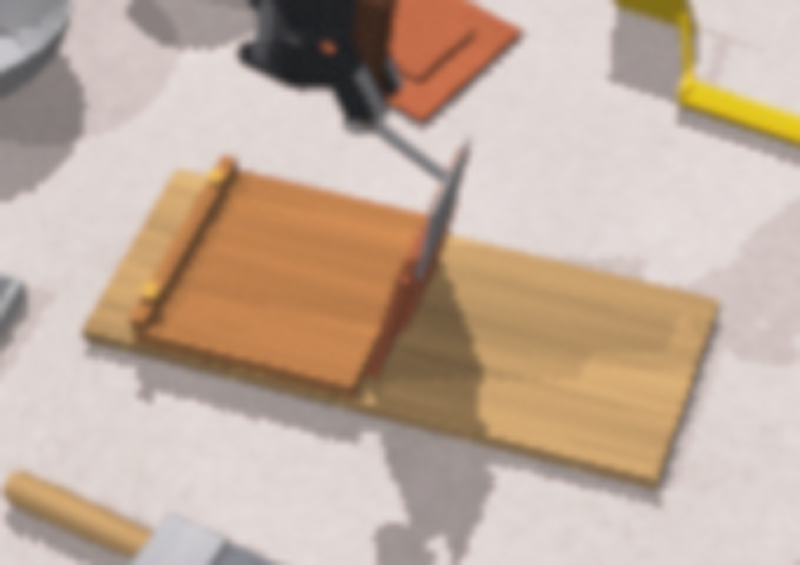

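The tile stands near 78° against the step, with the blade on its underside. Now I push it gently past the balance.

```bash
python3 - <<'E' 2>&1
from h import *
S=float(np.load("S.npy"))
for th in (83,88):
    x,z=arc(th,S,s=.081,dx=.001); print(go(x,z,th,vel=.06,guard=8)); b(th)
for th,bt in ((94,92),(98,95),(102,97),(107,98),(113,98),(120,98)):
    f=np.radians(th-90); x=S+.067*np.sin(f)-.0085*np.cos(f); z=.0275+.067*np.cos(f)+.0085*np.sin(f)
    try: g=go(x,z,bt,vel=.06,guard=8)
    except robot.IKError as e: print("IK",th,e); break
    b(th)
    if g: print("GUARD"); break
robot.pause(.3); b()
I=robot.grab_frame("scene")[220:340,200:370]; cv2.imwrite("pics/p6.png",cv2.resize(I,(800,565),interpolation=cv2.INTER_CUBIC))
E
```

```text
False
83 t25.52 x-0.0223 y-0.0003 z0.0918 e [-84.49  82.97  -0.46] Fx0.39 Fy0.42 Fz-1.24
False
88 t26.02 x-0.0158 y-0.0000 z0.0928 e [-84.56  87.94  -0.56] Fx-0.55 Fy-0.23 Fz-0.57
94 t26.46 x-0.0098 y-0.0000 z0.0946 e [  96.84   88.04 -179.16] Fx-0.48 Fy0.86 Fz-0.62
98 t26.82 x-0.0052 y0.0000 z0.0948 e [  96.26   85.05 -179.73] Fx-0.48 Fy0.03 Fz-0.85
102 t27.15 x-0.0005 y0.0001 z0.0947 e [  96.12   83.05 -179.87] Fx0.20 Fy-0.32 Fz-0.44
107 t27.44 x0.0055 y0.0000 z0.0939 e [  96.09   82.03 -179.9 ] Fx-0.09 Fy-0.92 Fz-0.76
113 t27.71 x0.0125 y0.0000 z0.0924 e [  95.99   82.02 -179.99] Fx-0.80 Fy0.04 Fz-1.82
120 t27.99 x0.0205 y-0.0001 z0.0895 e [  96.11   81.99 -179.86] Fx-0.43 Fy0.42 Fz-0.77
 t28.29 x0.0200 y0.0000 z0.0899 e [ 95.97  82.   179.96] Fx-0.10 Fy-1.16 Fz-1.21
```

View pics/p6.png

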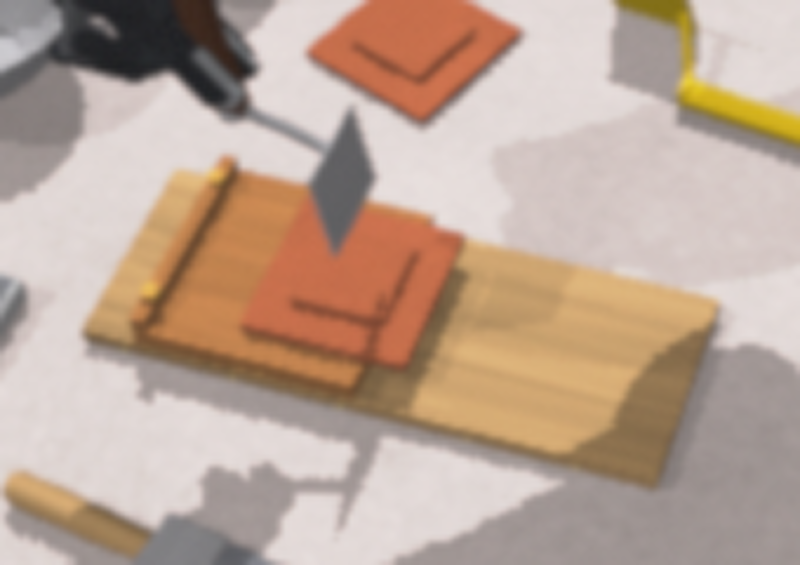

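The tile lies foot up on the block, its rear edge overhanging the step slightly. Now I back the turner out and return it to the rest.

```bash
python3 - <<'E' 2>&1
from h import *
go(-.03,.125,85,vel=.12); go(-.10,.14,45,vel=.2); go(-.15,.11,0,vel=.2); b("back")
tip=np.array([.4217,.1818,.001])
def hm(dz,vel,guard=None):
    p,o=tool_for(tip+[0,0,dz],-80.6,0); return robot.line_to(p,vel=vel,rotation=o,guard=guard)
hm(.09,.2); hm(.02,.1); robot.pause(.2); st("above"); print(hm(0,.02,5)); robot.pause(.1); st("down")
robot.set_gripper(.045); robot.pause(.2); P,r=pose(); st("open")
robot.line_to(P-.09*r.as_matrix()[:,2],vel=.1); P,_=pose(); robot.line_to(P+[0,0,.12],vel=.15); robot.pause(.3); st("clear")
I=robot.grab_frame("top"); cal=robot.get_calibration("top"); cv2.imwrite("pics/end.png",I)
J=cv2.imread("pics/top0.png"); A,B=[x[255:300,160:262].astype(int) for x in (I,J)]
print("diff turner region",np.abs(A-B).mean(), (np.abs(A-B).max(2)>40).sum())
hsv=cv2.cvtColor(I,cv2.COLOR_BGR2HSV)[255:290,220:262]; m=(hsv[...,1]<60)&(hsv[...,0]>85)&(hsv[...,0]<125)
h2=cv2.cvtColor(J,cv2.COLOR_BGR2HSV)[255:290,220:262]; m2=(h2[...,1]<60)&(h2[...,0]>85)&(h2[...,0]<125)
print([np.argwhere(q).mean(0) for q in (m,m2)],m.sum(),m2.sum())
E
```

```text
back t31.84 x-0.1495 y0.0004 z0.1107 e [-8.405e+01  6.000e-02  8.000e-02] Fx0.17 Fy-1.22 Fz-0.99
above t34.14 tip [0.422  0.1821 0.0216] zyx [-8.06e+01  4.00e-02  6.00e-02] F [-0.75 -0.13 -0.74] Tq [ 1.03  0.17 -0.  ] w0.0133
True
down t35.11 tip [0.4216 0.1816 0.0024] zyx [-8.055e+01 -6.000e-02 -3.000e-02] F [-0.18  4.    4.83] Tq [-0.27 -0.15  0.01] w0.0132
open t35.72 tip [0.4211 0.1813 0.0017] zyx [-8.06e+01 -5.00e-02 -8.00e-02] F [-0.74 -0.47 -0.61] Tq [0.82 0.11 0.01] w0.0451
Traceback (most recent call last):
plant.IKError: the arm cannot follow that straight line within its joint ranges
```

```bash
python3 - <<'E' 2>&1
from h import *
P,r=pose(); robot.line_to(P-.07*r.as_matrix()[:,2],vel=.1); P,_=pose(); robot.line_to(P+[0,0,.08],vel=.15); robot.pause(.3); st("clear")
I=robot.grab_frame("top"); J=cv2.imread("pics/top0.png")
for n,s in (("blade",np.s_[250:290,220:260]),("rest+handle",np.s_[260:292,164:220])):
    a,c=[cv2.cvtColor(x[s],cv2.COLOR_BGR2GRAY).astype(np.float32) for x in (I,J)]
    print(n,cv2.phaseCorrelate(c,a),np.abs(a-c).mean())
E
```

```text
Traceback (most recent call last):
plant.IKError: the arm cannot follow that straight line within its joint ranges
```

```bash
python3 - <<'E' 2>&1
from h import *
print(robot.observe()["q"].round(1))
P,r=pose(); z=r.as_matrix()[:,2]
for d in (.06,.05,.04,.03,.02):
    try: robot.line_to(P-d*z,vel=.08); print("ok",d); break
    except robot.IKError: print("no",d)
robot.pause(.1); st(); print(robot.observe()["q"].round(1))
E
```

```text
[ 49.2  51.9  29.2 115.4 -41.7 -31. ]
no 0.06
no 0.05
no 0.04
ok 0.03
 t37.38 tip [0.4042 0.283  0.061 ] zyx [-8.062e+01 -8.000e-02 -1.100e-01] F [-0.94  1.11 -0.24] Tq [ 0.83  0.18 -0.01] w0.0448
[ 50.8  55.6  36.2 119.6 -40.5 -29.6]
```

```bash
python3 - <<'E' 2>&1
from h import *
I=robot.grab_frame("top"); J=cv2.imread("pics/top0.png"); cv2.imwrite("pics/end.png",I)
for n,s in (("blade",np.s_[250:290,220:260]),("handle",np.s_[260:292,180:222]),("done",np.s_[235:305,365:440]),("bowl",np.s_[250:305,455:512])):
    a,c=[cv2.cvtColor(x[s],cv2.COLOR_BGR2GRAY).astype(np.float32) for x in (I,J)]
    w=cv2.createHanningWindow(a.shape[::-1],cv2.CV_32F); print(n,cv2.phaseCorrelate(c,a,w),np.abs(a-c).mean())
c=I[258:282,226:254]; hsv=cv2.cvtColor(I,cv2.COLOR_BGR2HSV)
print(I[268,224:258:3].tolist()); print(J[268,224:258:3].tolist())
E
```

```text
blade ((0.061185324448853606, -0.0643735005201016), 0.9038289058208465) 7.437041
handle ((0.46595333104626135, 0.10092390822356023), 1.073450091150072) 16.995535
done ((0.4914421452750446, -0.08129325122707343), 0.8846040965892651) 17.693523
bowl ((0.2964524040966765, -0.04631354716324765), 0.8551924896240234) 16.162998
[[85, 84, 89], [93, 90, 90], [121, 117, 118], [120, 116, 117], [122, 118, 119], [119, 116, 116], [121, 117, 118], [119, 114, 115], [122, 117, 118], [123, 120, 121], [129, 130, 140], [127, 129, 139]]
[[99, 100, 106], [105, 103, 103], [139, 135, 136], [138, 134, 135], [100, 97, 97], [100, 96, 96], [101, 99, 99], [97, 94, 94], [100, 97, 98], [101, 98, 99], [105, 106, 113], [104, 104, 112]]
```

The blade and handle are within half a pixel of where they started, so I'm handing the job in.

```bash
python3 - <<'E' 2>&1
from plant import robot
print(robot.observe()["time"], robot.job_done())
E
```

```text
the job is handed in; nothing more can be done
37.4333 None
```

The tile lies flat, foot up, on the raised block and the turner is back on its rest within half a pixel of where it lay; I handed the job in at 37.4 s, and no verdict came back.

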